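# Clear the chips, then draw the sagging bolt and hold the guard gate ajar

## Task

With the scraper, wipe the three brass chips off the base plate into the blue tray at its side (never touch them with the fingers), and stand the scraper upright on the bench again, clear of the station. Then take the red knob, lift the sagging bolt over the bent-up lip of its keeper while pulling it back out of the keeper, swing the sprung gate open towards you by about 25 degrees and finish while still holding it there. Leave the magnetic stand, the wooden case and the screwdriver where they are.

Things in the scene. Friction and masses are not known exactly. Their poses are not given: they have to be found in the camera images.
- station: Fixed inspection station; origin on the bench under its light grey base plate, x away from the robot, y left along the shut gate, z up. Plate: top 30 mm above the bench, x -90 to 200 mm, y -150 to 150 mm. The shut gate, 12 mm thick, stands at x = 60 mm; behind it an low aluminium rail, 80 mm high, and a dial comparator.
- plate_front (a point): A point on the base plate's top, 90 mm in front of the shut gate's plane (station x -30, y -30, z 30 mm). All chips lie within 45 mm of it in x and 75 mm in y. The plate in front of the gate is free for wiping (station x -90 to 54 mm, y -100 to 128 mm; the latch post only begins at x 45).
- tray_floor (a point): Middle of the floor of the open blue chip tray along the plate's right side (station x -95 to 45 mm, y -150 to -250 mm). Floor 4 mm and rim 24 mm above the bench; the plate's right edge drops straight into it, with no wall between. Axes as the station's.
- chip1_mid (a point): Centre of a loose brass chip, 17 x 12 x 8 mm (11 mm at its curl), about 14 g, lying on the base plate in front of the gate.
- chip2_mid (a point): Centre of the second brass chip, the same.
- chip3_mid (a point): Centre of the third brass chip, the same.
- scraper_grip (a point): Loose scraper, about 140 g, standing on the bench left of the station: orange block 110 mm long (x), 22 mm thick (y), 26 mm high on a black rubber foot, with an upright wooden grip 36 mm (x) by 20 mm (y) up to 82 mm. This point: on the grip's axis, 60 mm above the underside. Take the grip from above across its 20 mm; it wipes along its y.
- gate (a joint): Angle of the green barred gate, rad: 0 shut, growing as its free (right) edge swings towards the robot, at most 1.3; vertical hinge at its left edge. 220 mm wide, 35 to 150 mm above the bench. A spring shuts it (0.3 N m shut, 0.6 N m at 25 degrees: about 4 N at the knob). Bolt and knob ride on it. The bolt's tooth in the keeper keeps it shut.
- keeper: Keeper, fixed on the latch post at the gate's free edge: two steel cheeks 18 mm apart, 40 mm high, open above, with a yellow bent-up lip between them on the gate's side. Origin: centre of its underside, 150 mm above the bench; axes as the station's. The lip stands at y 9 to 16 mm, about 16 mm high.
- bolt (a joint): How far the bolt is drawn back, m: 0 shot home in the keeper, 0.045 end of travel. It slides along the gate towards the hinge (left while shut) with about 1.5 N of friction and stays where left. Its tooth meets the lip at about 0.005 unless lifted, and is clear of the keeper from about 0.025 on; 0.03 to 0.04 is well drawn.
- bolt_lift (a joint): How far the bolt is lifted in its worn guides, in m: 0 is sagging (rest), 0.015 is the top stop. It weighs about 0.3 kg and drops when let go. The tooth hangs 8 mm below the top of the lip, so it must be lifted by more than 8 mm (aim for 11 to 13) to pass.
- bolt_knob (a point): Centre of the red upright round knob on the bolt, 22 mm in diameter, 44 mm high, 222 mm above the bench at rest; the guide staples stay 24 mm or more below this point. Gripped from above, from any side; lift it to lift the bolt, move it along the gate to draw the bolt. Axes as the gate's: x across it, y along it to the hinge.
- gate_hinge (a point): A point on the gate's vertical hinge axis, 95 mm above the bench.
- gate_edge (a point): Middle of the gate's free edge, 220 mm from the hinge, 95 mm above the bench.
- magstand: Bystander: black magnetic stand, foot 60 x 50 x 55 mm with a jointed brass arm up to 200 mm high; origin under the foot.
- gaugecase: Bystander: dark wooden gauge case, 90 x 60 x 34 mm; origin under its centre.
- screwdriver: Bystander: screwdriver with a green handle, 160 mm long, lying on the bench beyond the scraper.
There are look-alikes about, which are no part of the job. Leave any green, grey or pink look-alike of the part that bears scraper_grip alone.

How it is judged:
By the outcome, as a careful person would: the job done as asked, in the order asked, and still so for the second after the job is handed in, while the arm keeps its last pose, push and grip.
It also fails if it takes over 61 s, if anything falls off the work surface, if the arm or the gripper's body presses on something with over 40 N, if the wrist force passes 120 N, or if a joint passes its speed limit or range.

## Robot

A 6-joint arm with a two-finger parallel gripper is mounted at the origin on the work surface. World frame = base frame: x ahead of the robot, y to its left, z up, the work surface at z = 0. Lengths are in mm, angles in rad, forces in N, time in s.
With the tool pointing down it reaches from about 350 to 775 mm from the base axis. Payload 7.3 kg.
Tool frame: the origin (TCP) lies between the finger pads; the fingertips stand bot.tip_extent ahead of it and the grasp point (between the pads) lies 6 mm ahead of it (bot.tip_extent is the distance from the TCP to the fingertips, in mm); x points along the fingers, y is the direction in which the jaws open and shut, and the axes are right-handed (so a half turn about x gives the same grasp; the last joint's range is limited). The gripper opens to 92 mm and grips with 3 to 60 N. Pads are 19 mm wide; open, the fingers measure 130 mm over their backs; the gripper's body (75 mm by 190 mm) begins 47 mm behind the grasp point.
Start: joints at [1.065, 0.342, 1.524, -0, 1.275, -0.146], TCP at [184.831, 491.406, 251.741] pointing down, gripper open.
Joint ranges: [-2.53, 2.53], [-0.77, 2.02], [0.04, 2.7], [-1, 4.14], [0.28, 2.66], [-3.11, 3.11]. Speed limits (rad/s): [2.57, 2.57, 3.14, 3.14, 3.14, 3.14].

## Interface

Orientations are given as [roll, pitch, yaw] about the fixed x, y, z axes, in that order (R = Rz(yaw) Ry(pitch) Rx(roll)).
In Python, from plant import bot, capture, workorder gives the robot as it stands. The module is installed in compiled form; this text tells all that it offers.
- The arm moves only by the shell command python3 -m crank 'ROWS'. ROWS is JSON, a list of rows, each an object with "linear": the shift along the tool's x, y, z in cm, a list of three; "delta_rot": the turn, a rotation vector about the tool's x, y, z in degrees, a list of three; "fingers": the opening, from 0 (shut) to 1 (fully open). In form: [{"linear": [x, y, z], "delta_rot": [wx, wy, wz], "fingers": fingers}, ...]. A call has exactly 5 rows; each row shifts and turns the commanded pose from where the row before left it, along the tool's axes as they then stand; what a row does not reach is not made up. A row lasts 1/10 s, in which the tool goes at most 50 mm and 8.59 degrees, less where a joint would pass 70% of its speed; a pose out of reach is approached as far as the arm can. A call with a gripper value outside its range is refused whole. The fingers move at their own pace and stop on an object; the grip force is fixed at half the most. Time passes only in rows, so rows that do not move let the fingers close, or fill a call up. It gives the time, the measured TCP pose, the force and the opening at its end, in the units of the state.
- bot.get_obs(): the state, without advancing time (a new reading comes with each control period).
- capture(name): name is "scene" or "top" or "wrist"; returns a dict with "image" (400x640x3 uint8, blue, green, red), "mtx" (3x3 intrinsics, pixels), "dist_coeffs" ([k1, k2, p1, p2, k3] as OpenCV has them; the pictures are not rectified), "pose" (4x4, takes a point from camera to world coordinates). Camera axes: x right, y down, z forward; pixel columns grow to the right and rows downward; lengths in mm; the calibration is good to about 2 mm. A picture is of the moment at which its call begins. There is no depth.
- workorder.close_job(): hands the job in, once; it reports no verdict.
The state is a dict: "time": time; "joint_positions": joint angles; "dq": joint speeds; "tau": joint torques, N m; "tool_pos": TCP position; "tcp_rot": TCP orientation; "contact_force": force on the tool from outside, world axes, zero at the start; "moment": the same for the moment, N m; "grip_width": finger opening in mm.
Only numpy, scipy, OpenCV 4.12 (cv2) and the standard library are available. Lean on these libraries where they do the work, as an engineer would, in place of code of your own. Each camera call takes 0.05 s, during which the arm holds its last target. There are 200 camera calls.

## Working session

There is one attempt and no reset: what is moved stays moved. The work goes in short steps, Python scripts to look and compute and a shell command to move; the robot and the scene stay as the last step left them, time stands still between calls to the robot, and variables do not carry over. Pictures are saved under pics/ and viewed, on a budget of 10 in all, crops included, one or two more only if the job needs it, and the job is handed in when it is done.

```bash
mkdir -p pics; cat > h.py <<'E'
import numpy as np, cv2
from plant import bot, capture, workorder
from scipy.spatial.transform import Rotation as R
def ray(c,u,v):
    p=cv2.undistortPoints(np.array([[[u,v]]],float),c["mtx"],c["dist_coeffs"])[0,0]
    T=np.array(c["pose"]); return T[:3,3], T[:3,:3]@np.array([p[0],p[1],1.])
def onz(c,u,v,z):
    o,d=ray(c,u,v); return o+d*(z-o[2])/d[2]
def tri(c1,p1,c2,p2):
    o1,d1=ray(c1,*p1);o2,d2=ray(c2,*p2)
    s=np.linalg.lstsq(np.c_[d1,-d2],o2-o1,rcond=None)[0]
    a=o1+d1*s[0];b=o2+d2*s[1]; return (a+b)/2,np.linalg.norm(a-b)
def proj(c,P):
    T=np.linalg.inv(np.array(c["pose"])); r=cv2.Rodrigues(T[:3,:3])[0]
    return cv2.projectPoints(np.array(P,float).reshape(-1,3),r,T[:3,3],c["mtx"],c["dist_coeffs"])[0][:,0]
E
python3 - <<'E'
from h import *
import pickle
o=bot.get_obs();print(o,bot.tip_extent)
print(R.from_euler('xyz',o['tcp_rot']).as_matrix().round(3))
for n in("scene","top"):
    c=capture(n);cv2.imwrite(f"pics/{n}0.png",c["image"]);pickle.dump(c,open(f"{n}0.pkl","wb"));print(np.array(c["pose"]).round(2).tolist())
E
```

```text
{'time': 0.0, 'joint_positions': array([ 1.06499342e+00,  3.42730434e-01,  1.52502318e+00, -1.39599969e-06,
        1.27536406e+00, -1.46027463e-01]), 'dq': array([-0.00132383,  0.00125906, -0.00117951,  0.00089347,  0.00034685,
       -0.00079917]), 'tau': array([ 1.29375527e-03, -4.31230152e+01, -2.44225484e+01,  7.17398152e-02,
        5.60314755e-02, -1.47117175e-04]), 'tool_pos': array([184.64944045, 491.06999714, 251.03876582]), 'tcp_rot': array([-1.71594846,  1.5692713 , -2.07572349]), 'contact_force': array([-0.62674749,  0.61212976, -0.50953312]), 'moment': array([0.02343926, 0.00537053, 0.01793178]), 'grip_width': 91.66734071358104} 25.0
[[-0.001  0.352  0.936]
 [-0.001  0.936 -0.352]
 [-1.    -0.002 -0.   ]]
[[-0.54, 0.54, -0.64, 1160.54], [0.84, 0.35, -0.41, 414.88], [0.0, -0.76, -0.65, 807.55], [0.0, 0.0, 0.0, 1.0]]
[[0.01, -0.98, 0.18, 267.29], [-1.0, -0.01, 0.01, 1.69], [-0.0, -0.18, -0.98, 1351.34], [0.0, 0.0, 0.0, 1.0]]
```

View pics/scene0.png

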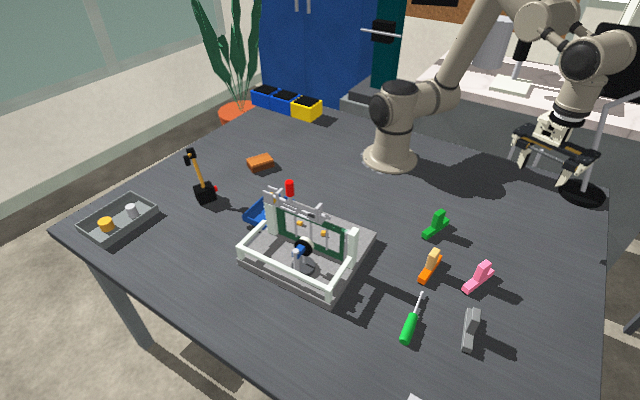

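View pics/top0.png

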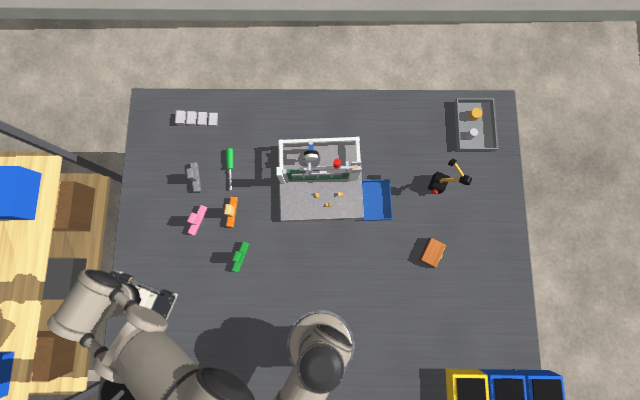

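The scene view shows the station with its back to the camera, the orange scraper at (430,266), and the green, pink and grey look-alikes around it. In the top view the scraper is at (231,211), the plate spans (280–363, 180–220), the chips are at (317,195), (340,194) and (327,204), the knob is at (337,163) and the tray at (377,200).

```bash
python3 - <<'E'
from h import *
import pickle
c=pickle.load(open("top0.pkl","rb"));im=c["image"]
cv2.imwrite("pics/topcrop.png",cv2.resize(im[130:240,215:400],None,fx=4.3,fy=4.3,interpolation=cv2.INTER_CUBIC))
hsv=cv2.cvtColor(im,cv2.COLOR_BGR2HSV)
def blobs(c,lo,hi,roi,amin,z):
    h=cv2.cvtColor(c["image"],cv2.COLOR_BGR2HSV);m=cv2.inRange(h,lo,hi);k=np.zeros_like(m);x0,y0,x1,y1=roi;k[y0:y1,x0:x1]=m[y0:y1,x0:x1]
    n,l,s,ce=cv2.connectedComponentsWithStats(k)
    for i in range(1,n):
        if s[i,4]>=amin:
            pts=np.argwhere(l==i)[:,::-1].astype(np.float32);r=cv2.minAreaRect(pts)
            print(s[i].tolist(),ce[i].round(1),[round(float(q),1) for q in (*r[1],r[2])],onz(c,*ce[i],z).round(1))
print("orange scraper");blobs(c,(8,90,90),(22,255,255),(215,190,245,235),5,30)
print("chips");blobs(c,(8,80,90),(30,255,255),(285,183,360,218),3,34)
print("red");blobs(c,(0,120,100),(6,255,255),(320,150,350,175),3,244)
print("blue tray");blobs(c,(100,120,60),(125,255,255),(355,170,400,230),20,4)
s=pickle.load(open("scene0.pkl","rb"))
print("scene red");blobs(s,(0,120,100),(6,255,255),(270,170,310,205),3,222)
E
```

```text
orange scraper
[224, 196, 14, 32, 286] [230.8 211.3] [11.5, 31.0, 8.5] [459.3 324.8  30. ]
chips
[315, 192, 5, 6, 20] [316.8 194.8] [5.1, 3.5, 71.6] [521.8  15.4  34. ]
[338, 192, 5, 4, 19] [339.9 193.6] [3.0, 4.0, 90.0] [526.8 -68.2  34. ]
[326, 203, 5, 4, 20] [328.  204.5] [3.0, 4.0, 90.0] [486.4 -25.3  34. ]
red
[334, 159, 7, 10, 56] [336.8 162.9] [9.0, 6.0, 90.0] [582.  -47.6 244. ]
blue tray
[362, 179, 31, 42, 1150] [376.7 199.7] [40.9, 29.1, 88.2] [ 510.7 -205.4    4. ]
scene red
[285, 179, 9, 18, 137] [289.1 187.3] [17.0, 8.0, 90.0] [585.  -48.1 222. ]
```

View pics/topcrop.png

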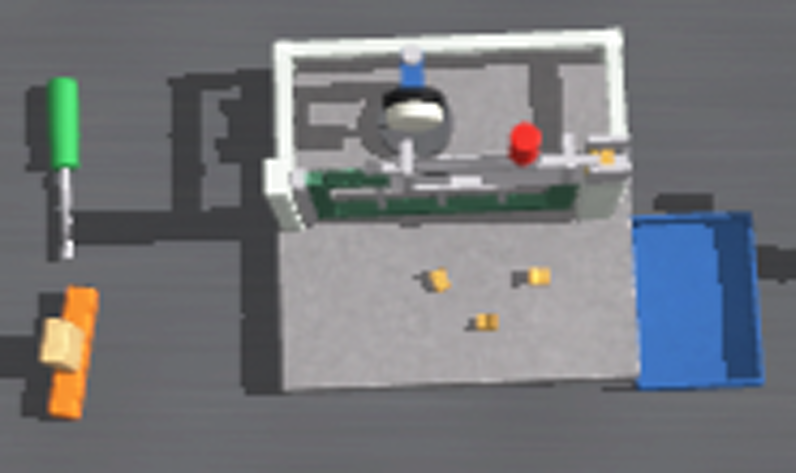

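The crop shows the front plate edge running from (285,390) to (638,377), so the station is yawed about +2°. The keeper is at (605,157), the knob at (525,145) and the scraper tilted slightly, with its pale grip at (62,343). Next I fit the precise numbers.

```bash
python3 - <<'E'
from h import *
import pickle
c=pickle.load(open("top0.pkl","rb"));s=pickle.load(open("scene0.pkl","rb"))
f=lambda x,y:((x+.5)/4.3-.5+215,(y+.5)/4.3-.5+130)
for n,p,z in [("FL",(285,390),30),("FR",(640,377),30),("L up",(278,228),30),("R up",(633,215),30),("trayFR",(763,384),24),("trayBR",(750,213),24)]:
    print(n,onz(c,*f(*p),z).round(1))
print("knob tri",tri(c,(336.8,162.9),s,(289.1,187.3)))
# scraper: orange vs wood
h=cv2.cvtColor(c["image"],cv2.COLOR_BGR2HSV)
for y in range(194,230,2): print(y,[tuple(int(v) for v in h[y,x]) for x in range(223,240,2)])
m=cv2.inRange(h,(8,190,120),(18,255,255));k=np.zeros_like(m);k[190:235,215:245]=m[190:235,215:245]
# right-edge line of the block
pts=[]
for y in range(199,226):
    xs=np.where(k[y])[0]
    if len(xs): pts.append(onz(c,xs.max()+.5,y,32)[:2])
vx,vy,x0,y0=cv2.fitLine(np.array(pts,np.float32),cv2.DIST_HUBER,0,.01,.01).ravel()
print("right edge yaw",np.degrees(np.arctan(vy/vx)),x0,y0, y0+vy/vx*(460-x0))
E
```

```text
FL [428.2 143.3  30. ]
FR [ 441.6 -152.8   30. ]
L up [566.6 153.   30. ]
R up [ 580.3 -148.7   30. ]
trayFR [ 437.4 -256.3   24. ]
trayBR [ 584.3 -249.2   24. ]
knob tri (array([587.16513521, -47.65782711, 223.97662803]), np.float64(2.0826451447245953))
194 [(120, 5, 111), (120, 7, 111), (120, 7, 111), (120, 7, 111), (120, 7, 111), (120, 7, 110), (135, 9, 110), (135, 9, 111), (110, 14, 111)]
196 [(114, 12, 110), (126, 12, 109), (120, 12, 109), (120, 12, 109), (13, 137, 169), (12, 75, 129), (173, 11, 97), (114, 12, 108), (120, 9, 108)]
198 [(108, 12, 103), (105, 14, 73), (110, 11, 72), (170, 10, 74), (16, 204, 252), (15, 207, 248), (16, 204, 251), (12, 180, 231), (114, 12, 110)]
200 [(120, 13, 101), (113, 15, 66), (110, 12, 65), (9, 69, 85), (15, 208, 247), (15, 207, 248), (15, 205, 249), (12, 166, 208), (120, 7, 107)]
202 [(114, 13, 101), (113, 15, 66), (120, 12, 66), (10, 125, 122), (15, 208, 247), (15, 205, 249), (15, 208, 247), (12, 138, 175), (108, 12, 107)]
204 [(120, 11, 70), (16, 87, 126), (20, 102, 243), (15, 117, 202), (14, 198, 241), (15, 206, 249), (17, 196, 254), (11, 77
[... 1123 characters left out ...]
(16, 200, 252), (105, 10, 106), (105, 10, 106), (105, 10, 106)]
222 [(120, 8, 65), (120, 8, 65), (13, 201, 226), (15, 205, 248), (15, 204, 249), (14, 201, 237), (105, 10, 106), (105, 10, 106), (105, 10, 106)]
224 [(120, 8, 64), (0, 19, 67), (16, 205, 251), (15, 205, 248), (16, 200, 252), (13, 191, 236), (120, 12, 106), (126, 12, 106), (105, 10, 106)]
226 [(130, 12, 64), (120, 8, 64), (13, 184, 150), (13, 211, 190), (14, 209, 238), (12, 185, 237), (114, 12, 105), (120, 10, 105), (120, 10, 105)]
228 [(113, 10, 105), (113, 10, 102), (126, 13, 102), (113, 10, 102), (120, 5, 102), (150, 2, 104), (105, 10, 106), (113, 10, 106), (105, 10, 106)]
right edge yaw -5.4276924 457.4489 309.34918 309.10678
```

```bash
python3 -m crank '[{"linear":[0,-0.75,3.95],"delta_rot":[0,0,0],"fingers":1},{"linear":[0,-0.75,3.95],"delta_rot":[0,0,0],"fingers":1},{"linear":[0,-0.75,3.95],"delta_rot":[0,0,0],"fingers":1},{"linear":[0,-0.75,3.95],"delta_rot":[0,0,0],"fingers":1},{"linear":[0,-0.75,3.95],"delta_rot":[0,0,0],"fingers":1}]'
python3 -m crank '[{"linear":[0,-0.75,3.95],"delta_rot":[0,0,0],"fingers":1},{"linear":[0,-0.75,3.95],"delta_rot":[0,0,0],"fingers":1},{"linear":[0,-0.75,3.95],"delta_rot":[0,0,0],"fingers":1},{"linear":[0,0,0],"delta_rot":[-7.3,0,0],"fingers":1},{"linear":[0,0,0],"delta_rot":[-7.3,0,0],"fingers":1}]'
python3 - <<'E'
from h import *
import pickle
c=capture("wrist");pickle.dump(c,open("w1.pkl","wb"));cv2.imwrite("pics/w1.png",c["image"])
o=bot.get_obs();print(o["time"],o["tool_pos"],R.from_euler('xyz',o['tcp_rot']).as_matrix().round(3),np.array(c["pose"]).round(2))
E
```

```text
time: 0.6
tool_pos: [357.5, 385.7, 251.4]
tcp_rot: [-2.278, 1.57, -2.637]
contact_force: [-0.1, 0.8, 0.7]
grip_width: 91.8
time: 1.1
tool_pos: [460.4, 322.8, 250.9]
tcp_rot: [-2.634, 1.569, -2.736]
contact_force: [-0.7, -0.2, -0.2]
grip_width: 92.0
1.15 [459.93145546 323.19146558 251.02153715] [[-0.001  0.095  0.995]
 [-0.001  0.995 -0.095]
 [-1.    -0.001 -0.001]] [[ 1.0000e-01  9.5000e-01  2.9000e-01  3.8106e+02]
 [ 9.9000e-01 -1.0000e-01 -3.0000e-02  3.3153e+02]
 [-0.0000e+00  3.0000e-01 -9.6000e-01  3.8475e+02]
 [ 0.0000e+00  0.0000e+00  0.0000e+00  1.0000e+00]]
```

View pics/w1.png

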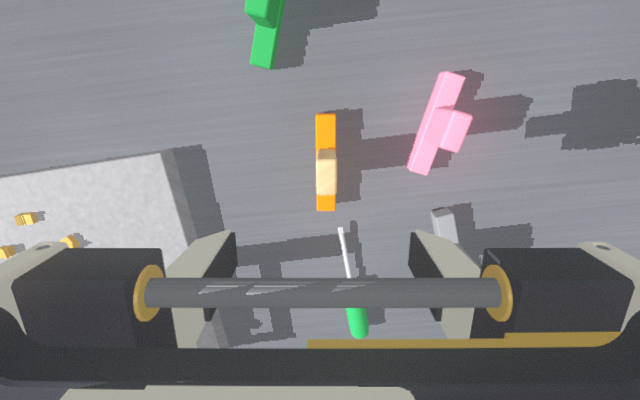

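The wrist view shows the scraper vertical in the image at u≈326 (v 115–210), almost parallel to the jaws, with the grip top around v≈155–195. Pink and green look-alikes stand clear of it.

```bash
python3 - <<'E'
from h import *
import pickle
c=pickle.load(open("w1.pkl","rb"));h=cv2.cvtColor(c["image"],cv2.COLOR_BGR2HSV)
for y in range(112,214,6): print(y,[tuple(int(v) for v in h[y,x])for x in(320,326,332)])
m=cv2.inRange(h,(8,60,90),(28,255,255));L=[];Rr=[]
for y in range(116,150):
    xs=np.where(m[y,300:350])[0]+300; 
    L.append(onz(c,xs.min()-.5,y,32)[:2]);Rr.append(onz(c,xs.max()+.5,y,32)[:2])
for P in(L,Rr):
    vx,vy,x0,y0=cv2.fitLine(np.array(P,np.float32),cv2.DIST_HUBER,0,.01,.01).ravel();print("yaw",np.degrees(np.arctan(vy/vx)),"y@460",y0+vy/vx*(460-x0))
w=cv2.inRange(h,(16,60,150),(28,140,255));k=np.argwhere(w[110:215,310:345]);k=k+[110,310]
print("wood",k.min(0),k.max(0)); 
for v in(115,150,195,210): print(v,onz(c,326,v,32).round(1),onz(c,326,v,82).round(1))
E
```

```text
112 [(150, 14, 132), (0, 31, 106), (8, 55, 126)]
118 [(20, 202, 255), (21, 206, 255), (20, 209, 255)]
124 [(20, 208, 255), (20, 211, 255), (20, 205, 255)]
130 [(20, 211, 255), (20, 201, 255), (20, 207, 255)]
136 [(21, 208, 255), (20, 200, 255), (20, 209, 255)]
142 [(20, 199, 255), (21, 210, 255), (20, 205, 255)]
148 [(16, 197, 241), (16, 189, 237), (15, 187, 209)]
154 [(18, 92, 175), (19, 93, 179), (18, 90, 186)]
160 [(19, 80, 241), (19, 79, 251), (19, 78, 249)]
166 [(25, 62, 255), (23, 66, 255), (20, 76, 255)]
172 [(22, 66, 255), (21, 72, 255), (22, 68, 255)]
178 [(23, 68, 255), (22, 67, 255), (21, 72, 255)]
184 [(22, 68, 255), (23, 64, 255), (20, 76, 255)]
190 [(25, 62, 255), (21, 73, 255), (19, 77, 254)]
196 [(20, 203, 255), (20, 209, 255), (20, 209, 255)]
202 [(20, 210, 255), (20, 205, 255), (20, 207, 255)]
208 [(21, 213, 255), (20, 209, 255), (20, 216, 255)]
yaw -3.8463285 y@460 316.626
yaw -5.1897626 y@460 338.59656
wood [149 316] [195 336]
115 [406.2 332.4  32. ] [402.6 332.3  82. ]
150 [443.  328.8  32. ] [434.2 329.2  82. ]
195 [493.7 323.7  32. ] [477.7 324.8  82. ]
210 [511.6 321.9  32. ] [493.1 323.3  82. ]
```

```bash
python3 -m crank '[{"linear":[4,0.4,0],"delta_rot":[0,0,0],"fingers":1},{"linear":[4,0,0],"delta_rot":[0,0,0],"fingers":1},{"linear":[4,0,0],"delta_rot":[0,0,0],"fingers":1},{"linear":[4,0,0],"delta_rot":[0,0,0],"fingers":1},{"linear":[2.5,0,0],"delta_rot":[0,0,0],"fingers":1}]'
python3 -m crank '[{"linear":[0,0,0],"delta_rot":[0,0,0],"fingers":0.15},{"linear":[0,0,0],"delta_rot":[0,0,0],"fingers":0.15},{"linear":[0,0,0],"delta_rot":[0,0,0],"fingers":0},{"linear":[0,0,0],"delta_rot":[0,0,0],"fingers":0},{"linear":[0,0,0],"delta_rot":[0,0,0],"fingers":0}]'
```

```text
time: 1.65
tool_pos: [458.2, 327.4, 63.6]
tcp_rot: [-2.561, 1.567, -2.669]
contact_force: [0.9, -0.8, -0.7]
grip_width: 91.7
time: 2.15
tool_pos: [460.5, 328.3, 68.1]
tcp_rot: [0.602, 1.568, 0.497]
contact_force: [0.6, 0.1, -0.3]
grip_width: 56.2
```

```bash
python3 -m crank '[{"linear":[0,0,0],"delta_rot":[0,0,0],"fingers":0},{"linear":[0,0,0],"delta_rot":[0,0,0],"fingers":0},{"linear":[0,0,0],"delta_rot":[0,0,0],"fingers":0},{"linear":[0,0,0],"delta_rot":[0,0,0],"fingers":0},{"linear":[0,0,0],"delta_rot":[0,0,0],"fingers":0}]'
python3 -m crank '[{"linear":[0,0,0],"delta_rot":[0,0,0],"fingers":0},{"linear":[0,0,0],"delta_rot":[0,0,0],"fingers":0},{"linear":[0,0,0],"delta_rot":[0,0,0],"fingers":0},{"linear":[0,0,0],"delta_rot":[0,0,0],"fingers":0},{"linear":[0,0,0],"delta_rot":[0,0,0],"fingers":0}]'
python3 -c "
from h import *
o=bot.get_obs();print(o['tool_pos'],R.from_euler('xyz',o['tcp_rot']).as_matrix().round(3))"
```

```text
time: 2.65
tool_pos: [459.8, 327.9, 66.7]
tcp_rot: [-2.701, 1.571, -2.806]
contact_force: [-0.1, -1.5, 0.8]
grip_width: 20.1
time: 3.15
tool_pos: [459.8, 327.9, 66.7]
tcp_rot: [-2.824, 1.571, -2.929]
contact_force: [-0.0, -0.5, -0.1]
grip_width: 20.0
[459.84947542 327.9455993   66.69165681] [[-0.     0.105  0.994]
 [-0.     0.994 -0.105]
 [-1.    -0.    -0.   ]]
```

```bash
python3 -m crank '[{"linear":[-2.5,0,0],"delta_rot":[0,0,0],"fingers":0},{"linear":[-3.5,0,0],"delta_rot":[0,0,0],"fingers":0},{"linear":[-2.3,-2,0.5],"delta_rot":[0,0,0],"fingers":0},{"linear":[0,-3.9,1],"delta_rot":[0,0,0],"fingers":0},{"linear":[0,-3.9,1],"delta_rot":[0,0,0],"fingers":0}]'
python3 -m crank '[{"linear":[0,-3.9,1],"delta_rot":[0,0,0],"fingers":0},{"linear":[0,-3.9,1],"delta_rot":[0,0,0],"fingers":0},{"linear":[0,-3.9,1],"delta_rot":[0,0,0],"fingers":0},{"linear":[0,-3.44,0.81],"delta_rot":[0,0,0],"fingers":0},{"linear":[0,0,0],"delta_rot":[-4.3,0,0],"fingers":0}]'
python3 -m crank '[{"linear":[0,0,0],"delta_rot":[-4.3,0,0],"fingers":0},{"linear":[1.5,0,0],"delta_rot":[0,0,0],"fingers":0},{"linear":[1.5,0,0],"delta_rot":[0,0,0],"fingers":0},{"linear":[0,0,0],"delta_rot":[0,0,0],"fingers":0},{"linear":[0,0,0],"delta_rot":[0,0,0],"fingers":0}]'
python3 - <<'E'
from h import *
o=bot.get_obs();print(o["tool_pos"],o["contact_force"],R.from_euler('xyz',o['tcp_rot']).as_matrix().round(3))
c=capture("top");s=capture("scene")
a=cv2.resize(c["image"][140:240,250:410],None,fx=5,fy=3.0*5/3,interpolation=cv2.INTER_CUBIC)
cv2.imwrite("pics/top2.png",a)
E
```

```text
time: 3.65
tool_pos: [474.7, 227.4, 150.5]
tcp_rot: [0.429, 1.569, 0.326]
contact_force: [0.5, -0.1, -0.9]
grip_width: 20.0
time: 4.15
tool_pos: [497.1, 69.6, 149.6]
tcp_rot: [-1.221, 1.57, -1.254]
contact_force: [-0.2, 0.9, -1.8]
grip_width: 19.9
time: 4.65
tool_pos: [496.4, 73.4, 119.8]
tcp_rot: [2.891, 1.57, 2.936]
contact_force: [0.7, 0.3, -2.2]
grip_width: 20.0
[496.42680031  73.38730901 119.75461012] [ 0.67804543  0.33350151 -2.22285705] [[-0.001 -0.045  0.999]
 [ 0.     0.999  0.045]
 [-1.     0.    -0.001]]
```

View pics/top2.png

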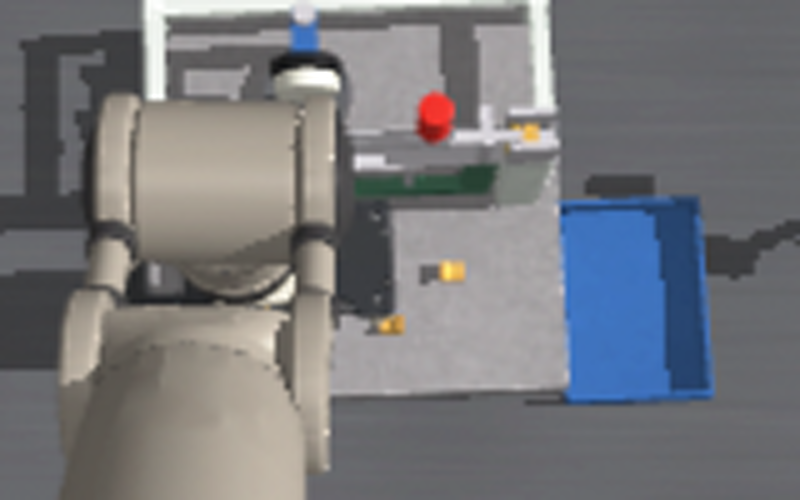

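The arm hides the scraper. Chips 2 and 3, at (452,270) and (392,325), are undisturbed and the tray is clear. I lower to the plate now and feel for contact.

```bash
python3 -m crank '[{"linear":[1.2,0,0],"delta_rot":[0,0,0],"fingers":0},{"linear":[0.6,0,0],"delta_rot":[0,0,0],"fingers":0},{"linear":[0.3,0,0],"delta_rot":[0,0,0],"fingers":0},{"linear":[0.15,0,0],"delta_rot":[0,0,0],"fingers":0},{"linear":[0,0,0],"delta_rot":[0,0,0],"fingers":0}]'
python3 -m crank '[{"linear":[0,0,0],"delta_rot":[0,0,0],"fingers":0},{"linear":[0.05,0,0],"delta_rot":[0,0,0],"fingers":0},{"linear":[0,0,0],"delta_rot":[0,0,0],"fingers":0},{"linear":[0,0,0],"delta_rot":[0,0,0],"fingers":0},{"linear":[0,0,0],"delta_rot":[0,0,0],"fingers":0}]'
```

```text
time: 5.25
tool_pos: [496.5, 73.4, 97.1]
tcp_rot: [2.648, 1.571, 2.693]
contact_force: [0.8, -0.4, -1.3]
grip_width: 19.8
time: 5.75
tool_pos: [496.5, 73.3, 96.8]
tcp_rot: [0.386, 1.571, 0.431]
contact_force: [0.0, -0.0, -1.4]
grip_width: 19.9
```

```bash
python3 -m crank '[{"linear":[0,-0.6,0],"delta_rot":[0,0,0],"fingers":0},{"linear":[0,-1.2,0],"delta_rot":[0,0,0],"fingers":0},{"linear":[0,-1.2,0],"delta_rot":[0,0,0],"fingers":0},{"linear":[0,-1.2,0],"delta_rot":[0,0,0],"fingers":0},{"linear":[0,-1.2,0],"delta_rot":[0,0,0],"fingers":0}]'
python3 -m crank '[{"linear":[0,-1.2,0],"delta_rot":[0,0,0],"fingers":0},{"linear":[0,-1.2,0],"delta_rot":[0,0,0],"fingers":0},{"linear":[0,-1.2,0],"delta_rot":[0,0,0],"fingers":0},{"linear":[0,-1.2,0],"delta_rot":[0,0,0],"fingers":0},{"linear":[0,-1.2,0],"delta_rot":[0,0,0],"fingers":0}]'
python3 -m crank '[{"linear":[0,-1.2,0],"delta_rot":[0,0,0],"fingers":0},{"linear":[0,-1.2,0],"delta_rot":[0,0,0],"fingers":0},{"linear":[0,-1.2,0],"delta_rot":[0,0,0],"fingers":0},{"linear":[0,-1.2,0],"delta_rot":[0,0,0],"fingers":0},{"linear":[0,-1.2,0],"delta_rot":[0,0,0],"fingers":0}]'
python3 -m crank '[{"linear":[0,-1.2,0],"delta_rot":[0,0,0],"fingers":0},{"linear":[0,-1.2,0],"delta_rot":[0,0,0],"fingers":0},{"linear":[0,-1.2,0],"delta_rot":[0,0,0],"fingers":0},{"linear":[0,-1.2,0],"delta_rot":[0,0,0],"fingers":0},{"linear":[0,-1.2,0],"delta_rot":[0,0,0],"fingers":0}]'
python3 - <<'E'
from h import *
c=capture("wrist");cv2.imwrite("pics/w2.png",c["image"]);t=capture("top")
h=cv2.cvtColor(t["image"],cv2.COLOR_BGR2HSV);m=cv2.inRange(h,(8,80,90),(30,255,255));n,l,s,ce=cv2.connectedComponentsWithStats(m[170:225,285:400])
print([(s[i,4],(ce[i]+[285,170]).round(1)) for i in range(1,n) if s[i,4]>2])
E
```

```text
time: 6.25
tool_pos: [499.0, 18.0, 96.7]
tcp_rot: [0.336, 1.571, 0.381]
contact_force: [-0.4, 1.0, -2.1]
grip_width: 19.8
time: 6.75
tool_pos: [501.7, -41.5, 96.7]
tcp_rot: [1.026, 1.571, 1.071]
contact_force: [0.2, 0.2, -2.0]
grip_width: 19.8
time: 7.25
tool_pos: [504.4, -101.5, 96.7]
tcp_rot: [1.07, 1.571, 1.115]
contact_force: [-0.0, -0.6, -1.4]
grip_width: 19.9
time: 7.75
tool_pos: [507.1, -161.5, 96.7]
tcp_rot: [-0.228, 1.571, -0.183]
contact_force: [-1.0, -0.9, -1.2]
grip_width: 20.0
[]
```

View pics/w2.png

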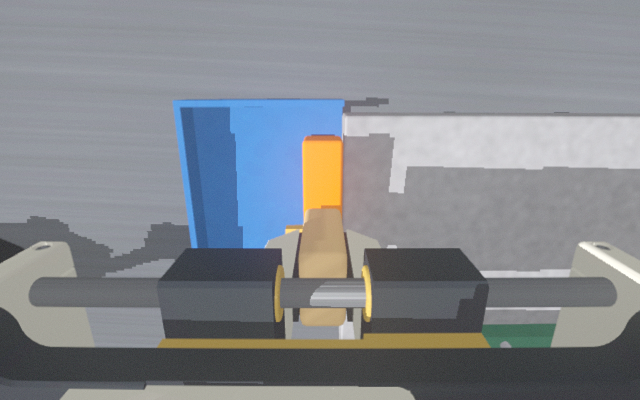

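The blade is past the plate's right edge, the visible plate is clean, and a chip shows in the tray at (293,230). I lift, carry the scraper back, and check the tray on the way.

```bash
python3 -m crank '[{"linear":[-2,0,0],"delta_rot":[0,0,0],"fingers":0},{"linear":[-3.5,0,0],"delta_rot":[0,0,0],"fingers":0},{"linear":[-1,3,-0.15],"delta_rot":[0,0,0],"fingers":0},{"linear":[0,4.2,-0.21],"delta_rot":[0,0,0],"fingers":0},{"linear":[0,4.2,-0.21],"delta_rot":[0,0,0],"fingers":0}]'
python3 -m crank '[{"linear":[0,4.2,-0.21],"delta_rot":[0,0,0],"fingers":0},{"linear":[0,4.2,-0.21],"delta_rot":[0,0,0],"fingers":0},{"linear":[0,4.2,-0.21],"delta_rot":[0,0,0],"fingers":0},{"linear":[0,4.2,-0.21],"delta_rot":[0,0,0],"fingers":0},{"linear":[0,4.2,-0.21],"delta_rot":[0,0,0],"fingers":0}]'
python3 -m crank '[{"linear":[0,4.2,-0.21],"delta_rot":[0,0,0],"fingers":0},{"linear":[0,4.2,-0.21],"delta_rot":[0,0,0],"fingers":0},{"linear":[0,4.2,-0.21],"delta_rot":[0,0,0],"fingers":0},{"linear":[0,4,-0.21],"delta_rot":[0,0,0],"fingers":0},{"linear":[0,0,0],"delta_rot":[4.3,0,0],"fingers":0}]'
python3 - <<'E'
from h import *
t=capture("top");print(bot.get_obs()["tool_pos"])
cv2.imwrite("pics/top3.png",cv2.resize(t["image"][140:240,250:410],None,fx=5,fy=5,interpolation=cv2.INTER_CUBIC))
h=cv2.cvtColor(t["image"],cv2.COLOR_BGR2HSV);m=cv2.inRange(h,(8,80,90),(30,255,255));n,l,s,ce=cv2.connectedComponentsWithStats(m[170:225,285:400])
print([(s[i,4],(ce[i]+[285,170]).round(1),onz(t,*(ce[i]+[285,170]),8).round(0)) for i in range(1,n) if s[i,4]>2])
E
```

```text
time: 8.35
tool_pos: [496.0, -45.7, 162.2]
tcp_rot: [0.075, 1.57, 0.119]
contact_force: [0.9, 0.3, -1.6]
grip_width: 19.5
time: 8.85
tool_pos: [475.6, 164.4, 161.8]
tcp_rot: [1.624, 1.571, 1.67]
contact_force: [-0.3, 0.5, -1.5]
grip_width: 20.0
time: 9.35
tool_pos: [459.0, 332.6, 161.6]
tcp_rot: [1.452, 1.569, 1.426]
contact_force: [0.1, -0.3, -1.7]
grip_width: 20.1
[459.19588044 330.5394974  161.37658407]
[(np.int32(31), array([368. , 194.5]), array([ 529., -173.,    8.])), (np.int32(9), array([365., 204.]), array([ 494., -162.,    8.]))]
```

View pics/top3.png

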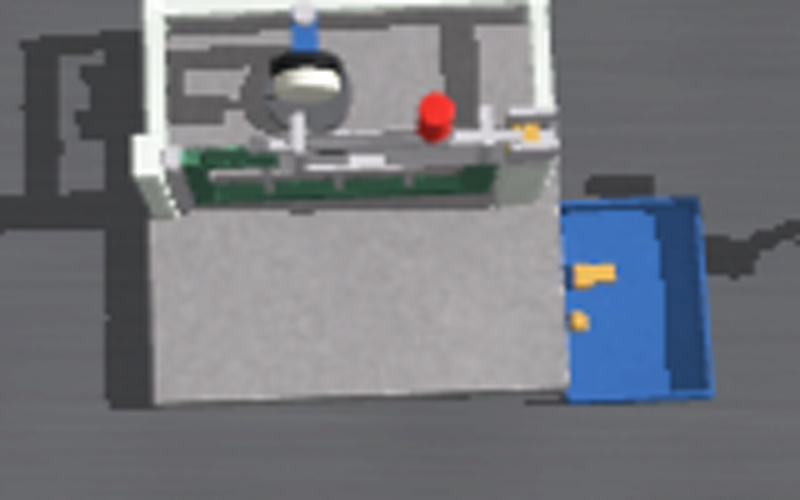

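All three chips lie in the tray, two together at (593,273) and one at (578,321), and the plate is clean. Now I set the scraper down.

```bash
python3 -m crank '[{"linear":[3,-0.25,0],"delta_rot":[0,0,0],"fingers":0},{"linear":[3,0,0],"delta_rot":[0,0,0],"fingers":0},{"linear":[2,0,0],"delta_rot":[0,0,0],"fingers":0},{"linear":[0.9,0,0],"delta_rot":[0,0,0],"fingers":0},{"linear":[0.3,0,0],"delta_rot":[0,0,0],"fingers":0}]'
python3 -m crank '[{"linear":[0.15,0,0],"delta_rot":[0,0,0],"fingers":0},{"linear":[0.1,0,0],"delta_rot":[0,0,0],"fingers":0},{"linear":[0,0,0],"delta_rot":[0,0,0],"fingers":0},{"linear":[0,0,0],"delta_rot":[0,0,0],"fingers":0},{"linear":[0,0,0],"delta_rot":[0,0,0],"fingers":0}]'
```

```text
time: 9.9
tool_pos: [460.0, 325.0, 69.0]
tcp_rot: [-2.656, 1.569, -2.685]
contact_force: [-0.6, 0.4, -1.2]
grip_width: 19.6
time: 10.4
tool_pos: [460.5, 325.6, 67.7]
tcp_rot: [0.594, 1.57, 0.564]
contact_force: [0.1, -0.2, -2.3]
grip_width: 19.6
```

```bash
python3 -m crank '[{"linear":[0.1,0,0],"delta_rot":[0,0,0],"fingers":0},{"linear":[0.03,0,0],"delta_rot":[0,0,0],"fingers":0},{"linear":[0,0,0],"delta_rot":[0,0,0],"fingers":0},{"linear":[0,0,0],"delta_rot":[0,0,0],"fingers":0},{"linear":[0,0,0],"delta_rot":[0,0,0],"fingers":0.3}]'
python3 -m crank '[{"linear":[0,0,0],"delta_rot":[0,0,0],"fingers":0.6},{"linear":[0,0,0],"delta_rot":[0,0,0],"fingers":0.6},{"linear":[0,0,0],"delta_rot":[0,0,0],"fingers":0.6},{"linear":[0,0,0],"delta_rot":[0,0,0],"fingers":0.6},{"linear":[-0.5,0,0],"delta_rot":[0,0,0],"fingers":0.6}]'
python3 -c "
from h import *
o=bot.get_obs();print(o['tool_pos'],o['joint_positions'],R.from_euler('xyz',o['tcp_rot']).as_matrix().round(3))"
```

```text
time: 10.9
tool_pos: [460.5, 325.6, 66.2]
tcp_rot: [0.575, 1.57, 0.545]
contact_force: [-0.0, 0.8, -0.2]
grip_width: 24.1
time: 11.4
tool_pos: [459.9, 325.3, 70.5]
tcp_rot: [-2.691, 1.569, -2.721]
contact_force: [-0.5, 0.4, -0.5]
grip_width: 54.7
[459.88656808 325.25409102  70.45853515] [ 4.79475580e-01  6.12789498e-01  1.63279055e+00  1.10694338e-04
  8.97469296e-01 -1.06138886e+00] [[-0.001  0.03   1.   ]
 [-0.001  1.    -0.03 ]
 [-1.    -0.001 -0.001]]
```

```bash
python3 -m crank '[{"linear":[-2,0,0],"delta_rot":[0,0,0],"fingers":0.6},{"linear":[-4,0,0],"delta_rot":[0,0,0],"fingers":0.6},{"linear":[-4,0,0],"delta_rot":[0,0,0],"fingers":0.6},{"linear":[-4,0,0],"delta_rot":[0,0,0],"fingers":0.6},{"linear":[-1,-3.69,1.38],"delta_rot":[0,0,0],"fingers":0.6}]'
python3 -m crank '[{"linear":[-1,-3.69,1.38],"delta_rot":[0,0,0],"fingers":0.6},{"linear":[-1,-3.69,1.38],"delta_rot":[0,0,0],"fingers":0.6},{"linear":[-1,-3.69,1.38],"delta_rot":[0,0,0],"fingers":0.6},{"linear":[-1,-3.69,1.38],"delta_rot":[0,0,0],"fingers":0.6},{"linear":[-1,-3.69,1.38],"delta_rot":[0,0,0],"fingers":0.6}]'
python3 -m crank '[{"linear":[-1,-3.69,1.38],"delta_rot":[0,0,0],"fingers":0.6},{"linear":[-1,-3.69,1.38],"delta_rot":[0,0,0],"fingers":0.6},{"linear":[-1,-3.69,1.38],"delta_rot":[0,0,0],"fingers":0.6},{"linear":[-1,-3.69,1.38],"delta_rot":[0,0,0],"fingers":0.6},{"linear":[0,0,0],"delta_rot":[-4.3,0,0],"fingers":0.6}]'
python3 - <<'E'
from h import *
import pickle
c=capture("wrist");t=capture("top");s=capture("scene");pickle.dump((c,t,s),open("k.pkl","wb"))
o=bot.get_obs();print(o["tool_pos"],R.from_euler('xyz',o['tcp_rot']).as_matrix().round(3))
def red(c,roi=None):
    h=cv2.cvtColor(c["image"],cv2.COLOR_BGR2HSV);m=cv2.inRange(h,(0,120,90),(6,255,255))|cv2.inRange(h,(175,120,90),(180,255,255))
    n,l,st,ce=cv2.connectedComponentsWithStats(m);return [(st[i].tolist(),ce[i].round(1).tolist()) for i in range(1,n) if st[i,4]>15]
print(red(c));print(red(t));print(red(s))
h=cv2.cvtColor(t["image"],cv2.COLOR_BGR2HSV);m=cv2.inRange(h,(8,90,90),(22,255,255))[190:235,215:245];print("scraper px",np.argwhere(m).mean(0)[::-1]+[215,190],m.sum()//255)
cv2.imwrite("pics/w3.png",c["image"])
E
```

```text
time: 11.9
tool_pos: [473.8, 291.5, 226.3]
tcp_rot: [0.6, 1.561, 0.575]
contact_force: [1.9, -0.2, 0.5]
grip_width: 55.1
time: 12.4
tool_pos: [536.6, 100.1, 271.9]
tcp_rot: [0.305, 1.57, 0.275]
contact_force: [0.2, -0.0, -0.1]
grip_width: 55.0
time: 12.9
tool_pos: [588.5, -52.3, 312.2]
tcp_rot: [-0.695, 1.567, -0.654]
contact_force: [0.0, -0.3, -0.1]
grip_width: 55.2
[587.00160452 -47.72510237 310.96381321] [[-0.    -0.043  0.999]
 [ 0.     0.999  0.043]
 [-1.     0.    -0.   ]]
[([23, 96, 23, 16, 291], [34.3, 103.7]), ([316, 182, 32, 47, 1198], [331.0, 205.8])]
[([334, 160, 7, 8, 50], [336.8, 163.2]), ([432, 189, 6, 5, 25], [434.8, 191.0])]
[([489, 0, 15, 14, 170], [495.8, 6.1]), ([285, 179, 9, 18, 144], [289.1, 187.4]), ([213, 185, 5, 7, 18], [215.2, 187.9])]
scraper px [231.02491103 210.82206406] 281
```

View pics/w3.png

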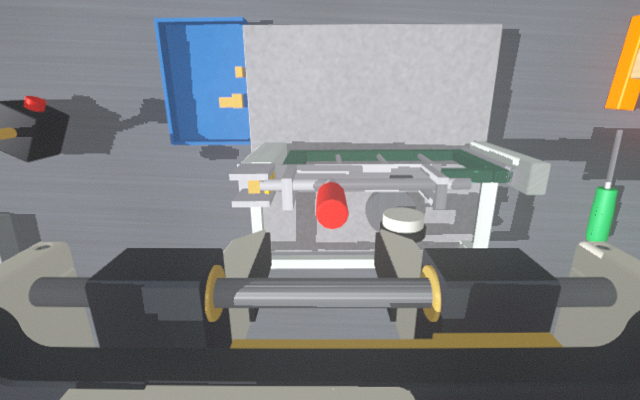

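The wrist view shows the red knob at u≈331 (its top around (332,215)), with the keeper and yellow lip at (258,186), the comparator at (403,220), and chips in the tray. The scraper stands at the far right.

```bash
python3 - <<'E'
from h import *
import pickle
c,t,s=pickle.load(open("k.pkl","rb"))
print("top disc",onz(c,332,215,244).round(1)); print(tri(c,(331,205.8),s,(289.1,187.4)),tri(c,(331,205.8),t,(336.8,163.2)))
a=np.radians(2.6);Rz=np.array([[np.cos(a),-np.sin(a)],[np.sin(a),np.cos(a)]]);O=np.array([524.8,-.7])
for P in [(-90,150,30),(-90,-150,30)]:
    w=np.r_[O+Rz@P[:2],P[2]];print(P,w.round(1),[proj(q,w).round(1).tolist() for q in(c,t,s)])
print(onz(c,248,27,30),onz(c,498,27,30))
for z in(240,222,205): print(z,proj(c,[587,-48,z]))
E
```

```text
top disc [587.2 -45.8 244. ]
(array([587.75136181, -45.96243881, 224.55945481]), np.float64(0.08613621792994129)) (array([579.55839763, -47.20452625, 248.29539712]), np.float64(0.7887700250819194))
(-90, 150, 30) [428.1 145.1  30. ] [[[500.0, 23.9]], [[280.4, 220.3]], [[376.0, 231.8]]]
(-90, -150, 30) [ 441.7 -154.6   30. ] [[[238.8, 24.7]], [[364.0, 217.3]], [[292.0, 199.2]]]
[ 443.71411165 -144.06213559   30.        ] [431.43286724 143.42908046  30.        ]
240 [[328.58752584 212.44257702]]
222 [[328.1964417  203.47060098]]
205 [[327.87566502 196.11370696]]
```

```bash
python3 - <<'E'
from h import *
import pickle
c,t,s=pickle.load(open("k.pkl","rb"))
a=np.radians(2.6);Rz=np.array([[np.cos(a),-np.sin(a)],[np.sin(a),np.cos(a)]]);O=np.array([524.8,-.7])
for n,q,roi in(("wrist",c,(230,130,540,210)),("top",t,(270,160,360,190)),("scene",s,(255,190,370,275))):
    h=cv2.cvtColor(q["image"],cv2.COLOR_BGR2HSV);m=cv2.inRange(h,(60,80,25),(90,255,255));x0,y0,x1,y1=roi
    k=np.argwhere(m[y0:y1,x0:x1])[:,::-1]+[x0,y0]
    l=k[k[:,0].argmin()];r=k[k[:,0].argmax()]
    for p in(l,r):
        for z in (150,35):
            w=onz(q,*map(float,p),z)[:2];print(n,p,z,w.round(1),"station",(Rz.T@(w-O)).round(1))
print("knob st",Rz.T@(np.array([587.5,-46.3])-O))
cv2.imwrite("pics/w3c.png",cv2.resize(c["image"][120:250,220:560],None,fx=2.3,fy=2.3,interpolation=cv2.INTER_CUBIC))
E
```

```text
wrist [418 151] 150 [558.6  33.3] station [35.3 32.4]
wrist [418 151] 35 [578.2  67.6] station [56.4 65.8]
wrist [477 171] 150 [574.8  90.4] station [54.1 88.7]
wrist [477 171] 35 [600.7 146.9] station [ 82.6 144. ]
top [286 171] 150 [579.4 117.9] station [ 60. 116.]
top [286 171] 35 [609.3 129. ] station [ 90.3 125.8]
top [299 171] 150 [579.8  74.5] station [58.3 72.6]
top [299 171] 35 [609.7  81.4] station [88.5 78.2]
scene [276 208] 150 [606.  -81.6] station [ 77.5 -84.5]
scene [276 208] 35 [ 509.1 -168.4] station [ -23.3 -166.8]
scene [344 231] 150 [582.3 117.2] station [ 62.8 115.2]
scene [344 231] 35 [481.2  65.2] station [-40.6  67.8]
knob st [ 60.56690247 -48.39731734]
```

View pics/w3c.png

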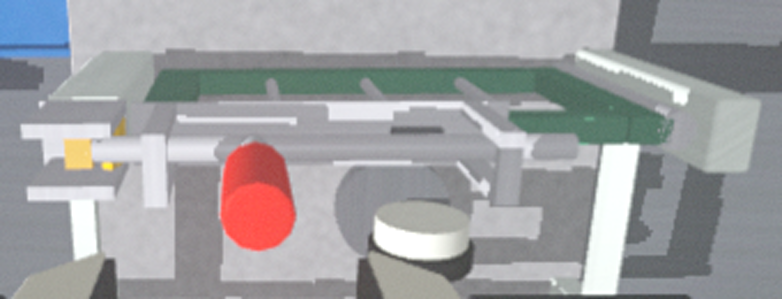

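The crop confirms the gate's hinge post at the right and the knob clear of the staples. The comparator's white cap at (422,228) sits close to the finger path, so I check its height first.

```bash
python3 - <<'E'
from h import *
import pickle
c,t,s=pickle.load(open("k.pkl","rb"))
print(tri(c,(403,219),t,(311,156.5)))
for z in(110,150,180): print(z,onz(t,311,156.5,z).round(0),proj(s,onz(t,311,156.5,z)))
E
```

```text
(array([639.47818188,  36.23425073, 116.64188423]), np.float64(2.033028906874975))
110 [642.  36. 110.] [[304.52021382 243.7873363 ]]
150 [630.  35. 150.] [[306.43068934 229.90429144]]
180 [621.  34. 180.] [[307.91270202 219.13659709]]
```

```bash
python3 -m crank '[{"linear":[2,0.15,0.05],"delta_rot":[0,0,0],"fingers":0.6},{"linear":[2,0,0],"delta_rot":[0,0,0],"fingers":0.6},{"linear":[0,0,0],"delta_rot":[0,0,0],"fingers":0.6},{"linear":[0,0,0],"delta_rot":[0,0,0],"fingers":0.6},{"linear":[0,0,0],"delta_rot":[0,0,0],"fingers":0.6}]'
```

```text
time: 13.55
tool_pos: [588.0, -45.6, 272.2]
tcp_rot: [-0.194, 1.569, -0.148]
contact_force: [0.1, 0.8, -0.8]
grip_width: 54.9
```

```bash
python3 -m crank '[{"linear":[1.5,0,0],"delta_rot":[0,0,0],"fingers":0.6},{"linear":[1.5,0,0],"delta_rot":[0,0,0],"fingers":0.6},{"linear":[1,0,0],"delta_rot":[0,0,0],"fingers":0.6},{"linear":[0,0,0],"delta_rot":[0,0,0],"fingers":0.4},{"linear":[0,0,0],"delta_rot":[0,0,0],"fingers":0.2}]'
python3 -m crank '[{"linear":[0,0,0],"delta_rot":[0,0,0],"fingers":0},{"linear":[0,0,0],"delta_rot":[0,0,0],"fingers":0},{"linear":[0,0,0],"delta_rot":[0,0,0],"fingers":0},{"linear":[0,0,0],"delta_rot":[0,0,0],"fingers":0},{"linear":[0,0,0],"delta_rot":[0,0,0],"fingers":0}]'
python3 -c "
from h import *
o=bot.get_obs();print(o['tool_pos'],o['contact_force'],o['joint_positions'],o['grip_width'])"
```

```text
time: 14.05
tool_pos: [588.0, -46.0, 231.7]
tcp_rot: [-0.193, 1.57, -0.148]
contact_force: [-0.2, -0.2, 0.8]
grip_width: 43.6
time: 14.55
tool_pos: [587.9, -46.1, 231.5]
tcp_rot: [-0.149, 1.57, -0.104]
contact_force: [-0.4, -0.6, 4.0]
grip_width: 21.8
[587.88692085 -46.0593188  231.46972499] [-0.35036088 -0.63171204  4.00581642] [-2.08170548e-01  4.75838665e-01  1.37132782e+00  1.20031637e-04
  1.29331742e+00 -1.82405770e+00] 21.816666809294425
```

```bash
python3 -m crank '[{"linear":[-0.3,0,0],"delta_rot":[0,0,0],"fingers":0},{"linear":[-0.3,0,0],"delta_rot":[0,0,0],"fingers":0},{"linear":[-0.3,0,0],"delta_rot":[0,0,0],"fingers":0},{"linear":[-0.3,0,0],"delta_rot":[0,0,0],"fingers":0},{"linear":[0,0,0],"delta_rot":[0,0,0],"fingers":0}]'
python3 -m crank '[{"linear":[0,0,0],"delta_rot":[0,0,0],"fingers":0},{"linear":[0,0,0],"delta_rot":[0,0,0],"fingers":0},{"linear":[0,0,0],"delta_rot":[0,0,0],"fingers":0},{"linear":[0,0,0],"delta_rot":[0,0,0],"fingers":0},{"linear":[0,0,0],"delta_rot":[0,0,0],"fingers":0}]'
python3 - <<'E'
from h import *
import time
o=bot.get_obs();print(o['tool_pos'],o['contact_force'],o['grip_width'])
s=capture("scene");h=cv2.cvtColor(s["image"],cv2.COLOR_BGR2HSV);m=cv2.inRange(h,(0,120,90),(6,255,255))[165:210,270:310];k=np.argwhere(m);print(k.mean(0)+[165,270],k.min(0)+[165,270],k.max(0)+[165,270],len(k))
E
```

```text
time: 15.05
tool_pos: [587.7, -45.9, 243.3]
tcp_rot: [-0.028, 1.57, 0.017]
contact_force: [0.9, -0.1, -1.5]
grip_width: 21.5
time: 15.55
tool_pos: [587.7, -46.0, 242.8]
tcp_rot: [1.487, 1.571, 1.532]
contact_force: [0.9, 0.1, -1.8]
grip_width: 21.7
[587.65475046 -45.9726867  242.84849205] [ 0.88731666  0.12944402 -1.77800471] 21.692255467136686
[185.3625 287.375 ] [177 285] [193 290] 80
```

```bash
python3 -m crank '[{"linear":[-0.07,0.2,0],"delta_rot":[0,0,0],"fingers":0},{"linear":[0,0.3,0],"delta_rot":[0,0,0],"fingers":0},{"linear":[0,0.3,0],"delta_rot":[0,0,0],"fingers":0},{"linear":[0,0.2,0],"delta_rot":[0,0,0],"fingers":0},{"linear":[0,0,0],"delta_rot":[0,0,0],"fingers":0}]'
```

```text
time: 16.1
tool_pos: [587.2, -35.5, 243.6]
tcp_rot: [1.229, 1.57, 1.274]
contact_force: [1.7, 0.0, -1.7]
grip_width: 21.4
```

```bash
python3 -m crank '[{"linear":[0,0.6,0],"delta_rot":[0,0,0],"fingers":0},{"linear":[0,0.6,0],"delta_rot":[0,0,0],"fingers":0},{"linear":[0,0.6,0],"delta_rot":[0,0,0],"fingers":0},{"linear":[0,0.6,0],"delta_rot":[0,0,0],"fingers":0},{"linear":[0,0.1,0],"delta_rot":[0,0,0],"fingers":0}]'
python3 -m crank '[{"linear":[0,0,0],"delta_rot":[0,0,0],"fingers":0},{"linear":[0,0,0],"delta_rot":[0,0,0],"fingers":0},{"linear":[0,0,0],"delta_rot":[0,0,0],"fingers":0},{"linear":[0,0,0],"delta_rot":[0,0,0],"fingers":0},{"linear":[0,0,0],"delta_rot":[0,0,0],"fingers":0}]'
python3 - <<'E'
from h import *
o=bot.get_obs();print(o['tool_pos'],o['contact_force'],o['moment'],o['joint_positions'])
s=capture("scene");cv2.imwrite("pics/s4.png",cv2.resize(s["image"][150:300,220:400],None,fx=4,fy=4,interpolation=cv2.INTER_CUBIC))
E
```

```text
time: 16.6
tool_pos: [586.0, -10.0, 243.7]
tcp_rot: [1.212, 1.57, 1.258]
contact_force: [0.8, -1.7, -1.5]
grip_width: 21.3
time: 17.1
tool_pos: [586.0, -11.0, 243.6]
tcp_rot: [1.908, 1.57, 1.953]
contact_force: [0.8, 1.6, -1.0]
grip_width: 21.5
[586.00804535 -10.98372998 243.56771552] [ 0.80552562  1.64695007 -1.00888374] [ 0.28448949 -0.23672668 -0.04183512] [-1.49632707e-01  4.60871082e-01  1.36180130e+00  3.45698637e-04
  1.31911734e+00 -1.76554835e+00]
```

View pics/s4.png

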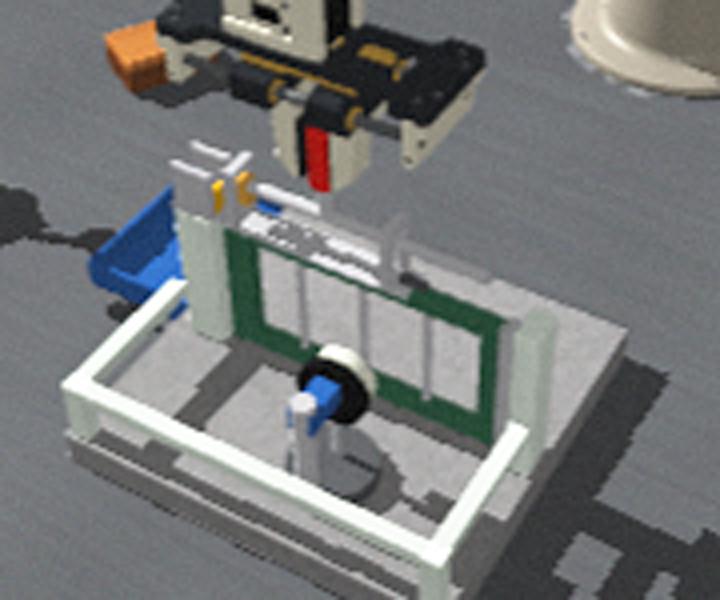

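The view shows the bolt end at (243,185), clear to the right of the keeper's lip at (217,195). The knob is in the jaws, drawn about 35 mm. Now the swing, 12.75° per call.

```bash
python3 -m crank '[{"linear":[0,0.013,-0.583],"delta_rot":[2.55,0,0],"fingers":0},{"linear":[0,0.013,-0.583],"delta_rot":[2.55,0,0],"fingers":0},{"linear":[0,0.013,-0.583],"delta_rot":[2.55,0,0],"fingers":0},{"linear":[0,0.013,-0.583],"delta_rot":[2.55,0,0],"fingers":0},{"linear":[0,0.013,-0.583],"delta_rot":[2.55,0,0],"fingers":0}]'
python3 -c "
from h import *
o=bot.get_obs();m=R.from_euler('xyz',o['tcp_rot']).as_matrix();print(o['tool_pos'],o['contact_force'],o['moment'],m.round(3))
print(np.degrees(np.arctan2(-m[0,1],m[1,1])))"
```

```text
time: 17.65
tool_pos: [557.3, -9.6, 243.9]
tcp_rot: [-0.37, 1.569, -0.549]
contact_force: [1.4, -0.1, -2.6]
grip_width: 21.3
[557.26581923  -9.59892342 243.88733   ] [ 1.37336882 -0.09580032 -2.56497164] [-0.03974189 -0.39965009  0.17702833] [[ 0.001  0.178  0.984]
 [-0.001  0.984 -0.178]
 [-1.    -0.001  0.002]]
-10.265277985775612
```

```bash
python3 -m crank '[{"linear":[0,0.013,-0.583],"delta_rot":[2.55,0,0],"fingers":0},{"linear":[0,0.013,-0.583],"delta_rot":[2.55,0,0],"fingers":0},{"linear":[0,0.013,-0.583],"delta_rot":[2.55,0,0],"fingers":0},{"linear":[0,0.013,-0.583],"delta_rot":[2.55,0,0],"fingers":0},{"linear":[0,0.013,-0.583],"delta_rot":[2.55,0,0],"fingers":0}]'
python3 -m crank '[{"linear":[0,0,0],"delta_rot":[0,0,0],"fingers":0},{"linear":[0,0,0],"delta_rot":[0,0,0],"fingers":0},{"linear":[0,0,0],"delta_rot":[0,0,0],"fingers":0},{"linear":[0,0,0],"delta_rot":[0,0,0],"fingers":0},{"linear":[0,0,0],"delta_rot":[0,0,0],"fingers":0}]'
python3 - <<'E'
from h import *
import pickle
o=bot.get_obs();m=R.from_euler('xyz',o['tcp_rot']).as_matrix();p=o['tool_pos'];print(p,o['contact_force'],o['grip_width'],np.degrees(np.arctan2(-m[0,1],m[1,1])))
v=p[:2]-[579.4,119.9];print("gate deg",np.degrees(np.arctan2(-v[0],-v[1]))+2.6,"r",np.hypot(*v))
s=capture("scene");t=capture("top");pickle.dump((s,t),open("f.pkl","wb"))
cv2.imwrite("pics/s5.png",cv2.resize(s["image"][150:300,210:450],None,fx=3.3,fy=3.3,interpolation=cv2.INTER_CUBIC))
E
```

```text
time: 18.15
tool_pos: [529.2, -1.8, 243.9]
tcp_rot: [-0.664, 1.569, -1.066]
contact_force: [1.6, -1.6, -2.3]
grip_width: 21.4
time: 18.65
tool_pos: [529.4, -1.0, 243.6]
tcp_rot: [0.023, 1.571, -0.377]
contact_force: [1.9, -2.7, -2.9]
grip_width: 21.4
[529.3610453   -0.97908998 243.57694293] [ 1.9192636  -2.67373227 -2.91036009] 21.437185427334366 -22.903766322474016
gate deg 25.087536352234473 r 130.82679917028332
```

View pics/s5.png

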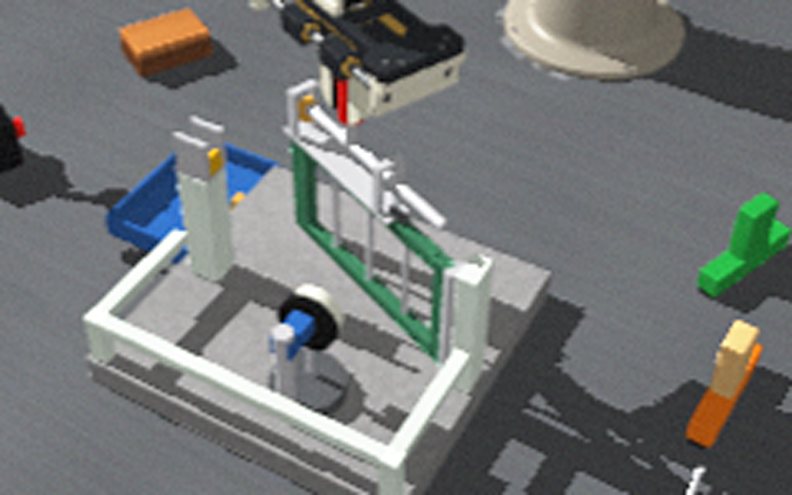

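The gate stands open with the knob in the jaws at (342,100), the scraper is upright at (725,385) and the case is in place. The state is steady, so I hand in.

```bash
python3 -c "
from h import *
print(workorder.close_job()); print(bot.get_obs()['time'])"
```

```text
the job is handed in; nothing more can be done
None
the job is handed in; nothing more can be done
```

The job is done and handed in at about 19 s of the 61 s allowed; no verdict is reported.

- **Chips:** One scraper pass swept all three into the blue tray. A top picture afterwards showed all three in the tray and a clean plate.
- **Scraper:** It stands upright on the bench, back where it started and clear of the station. The last scene picture confirms this.
- **Bolt:** I gripped the knob, lifted it about 12 mm and drew it about 35 mm. No jamming force showed as it passed the lip, and the picture shows the bolt clear of the keeper.
- **Gate:** It is open about 25.1°, worked out from the tool position and my estimate of the hinge, and the knob is still held (21.4 mm opening). The hinge is only good to a few millimetres, so the angle could be out by about a degree. The last picture shows the gate open but I did not measure its angle in it.
- **Bystanders:** I never went near the magnetic stand, the case, the screwdriver or the look-alikes, but I did not measure them again at the end.

No check failed. One disagreed: two-view fits of the knob differed by up to 8 mm in x and 24 mm in height. I used the two that matched its known height, and the grasp confirmed them. I viewed 11 pictures, one over the budget of 10.

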